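Take the spent filter slides out of the bench air cleaner

TASK

Service the bench air cleaner: press the large round key (fan off), then the square key (frees the slides), one key at a time. Draw every filter slide that is in it straight and level out of its channel without forcing it, and lay them all in the low aluminium tray, flat on its floor with the tab upward, none on top of another. Only when all of them lie there, press the square key again (locks the channels), then the small round key (filter timer) and last the large round key again (fan on); leave the jar, the glue bottle and the tape measure where they are.

Things in the scene. Friction and masses are not known exactly. Their poses are not given: they have to be found in the camera images.
- cleaner: bench air cleaner: low grey box fixed to the bench, 120 (x) x 272 (y) x 46 (z) mm. Origin: centre of its underside; x points from its front face (x = -60 mm, robot side) to the back. Four level channels 33 mm wide, 11.5 mm high, 50 mm deep, floor 10 mm over the bench, open in the front at y = +90, +30, -30, -90 mm; three or four hold a filter slide. A hose spigot stands 20 mm out of its +y end.
- fan_key (a joint): travel of the large round key in m: 0 up, 0.006 fully down; spring-loaded, needs about 5 N for fully down, counts as pressed beyond 0.004. It comes up again by itself.
- fan_key_top (a point): centre of the top of the large round key: white, 34 mm across, when up 22 mm above the cleaner's roof and 10 mm above its black housing. The three keys stand in a row along y on the roof, 24 mm behind its centre, 64 mm apart, in changing order.
- clamp_key (a joint): travel of the square key in m, like fan_key
- clamp_key_top (a point): centre of the top of the square key: white, 26 x 26 mm, same height as the large round key
- timer_key (a joint): travel of the small round key in m, like fan_key
- timer_key_top (a point): centre of the top of the small round key: white, 16 mm across, same height as the large round key
- slide_0: black filter slide, 40 to 85 g (may be absent), starts 2 to 8 mm short of home in the channel at y = 90 mm; only its close fit holds it. Flat frame 84 (x) x 30 (y) x 10 (z) mm with an upright pull tab 20 (x) x 12 (y) mm near its front end, up to 46 mm above its underside. Origin: centre of the underside; x points from tab into channel, z up. It leaves the channel when its origin is 102 mm ahead of the cleaner's.
- slide_0_tab (a point): point on the pull tab's middle plane, 32 mm ahead of the slide's origin and 32 mm above its underside: a good height to pinch it across its 12 mm (along the slide's y) with the fingertips clear of the frame below. In the channel it lies some 30 mm ahead of the cleaner's front.
- slide_1: black filter slide, 40 to 85 g (may be absent), starts 2 to 8 mm short of home in the channel at y = 30 mm; only its close fit holds it. Flat frame 84 (x) x 30 (y) x 10 (z) mm with an upright pull tab 20 (x) x 12 (y) mm near its front end, up to 46 mm above its underside. Origin: centre of the underside; x points from tab into channel, z up. It leaves the channel when its origin is 102 mm ahead of the cleaner's.
- slide_1_tab (a point): point on the pull tab's middle plane, 32 mm ahead of the slide's origin and 32 mm above its underside: a good height to pinch it across its 12 mm (along the slide's y) with the fingertips clear of the frame below. In the channel it lies some 30 mm ahead of the cleaner's front.
- slide_2: black filter slide, 40 to 85 g (may be absent), starts 2 to 8 mm short of home in the channel at y = -30 mm; only its close fit holds it. Flat frame 84 (x) x 30 (y) x 10 (z) mm with an upright pull tab 20 (x) x 12 (y) mm near its front end, up to 46 mm above its underside. Origin: centre of the underside; x points from tab into channel, z up. It leaves the channel when its origin is 102 mm ahead of the cleaner's.
- slide_2_tab (a point): point on the pull tab's middle plane, 32 mm ahead of the slide's origin and 32 mm above its underside: a good height to pinch it across its 12 mm (along the slide's y) with the fingertips clear of the frame below. In the channel it lies some 30 mm ahead of the cleaner's front.
- slide_3: black filter slide, 40 to 85 g (may be absent), starts 2 to 8 mm short of home in the channel at y = -90 mm; only its close fit holds it. Flat frame 84 (x) x 30 (y) x 10 (z) mm with an upright pull tab 20 (x) x 12 (y) mm near its front end, up to 46 mm above its underside. Origin: centre of the underside; x points from tab into channel, z up. It leaves the channel when its origin is 102 mm ahead of the cleaner's.
- slide_3_tab (a point): point on the pull tab's middle plane, 32 mm ahead of the slide's origin and 32 mm above its underside: a good height to pinch it across its 12 mm (along the slide's y) with the fingertips clear of the frame below. In the channel it lies some 30 mm ahead of the cleaner's front.
- tray: low open tray of bare aluminium, loose, 126 (x) x 220 (y) x 28 (z) mm with 4 mm walls and a rolled rim (31 mm high), about 0.45 kg. Origin: centre of its underside.
- tray_in (a point): centre of the tray's flat inner floor, 4 mm above its underside; the floor is 118 (x) x 212 (y) mm. Four slides fit side by side with their x along this x, 50 mm apart.
- jar: bystander: plastic jar with a black lid, 62 mm across, 80 mm high, origin at the centre of its underside
- glue_bottle: bystander: white glue bottle with a red tip, 48 mm across, 134 mm high, origin at the centre of its underside
- tape_measure: bystander: tape measure, 55 x 82 x 66 mm, origin at the centre of its underside
Not all that is in view belongs to the job. What is shaped like the slide_2 but purple or red is not meant.

How it is judged (in metres and radians):
On the way, in this order (a step that is already met when the one before it is completed fails the run):
1. the large round key is pressed alone, all slides still home (value of joint fan_key above 0.004 m and value of joint each of clamp_key, timer_key below 0.002 m and x of each of slide_0, slide_1, slide_2, slide_3 in the frame of cleaner above -0.078 m), for 0.1 s.
2. then the square key is pressed alone, all slides still home (value of joint clamp_key above 0.004 m and value of joint each of fan_key, timer_key below 0.002 m and x of each of slide_0, slide_1, slide_2, slide_3 in the frame of cleaner above -0.078 m), for 0.1 s.
3. every slide present lies flat on the floor of the tray (x of slide_0 in the frame of tray_in between -0.045 and 0.045 m and y of slide_0 in the frame of tray_in between -0.1 and 0.1 m and z of each of slide_0, slide_1, slide_2, slide_3 in the frame of tray_in below 0.008 m and angle between each of slide_0, slide_1, slide_2, slide_3's own z axis and vertical below 0.12 rad and x of slide_1 in the frame of tray_in between -0.045 and 0.045 m and y of slide_1 in the frame of tray_in between -0.1 and 0.1 m and x of slide_2 in the frame of tray_in between -0.045 and 0.045 m and y of slide_2 in the frame of tray_in between -0.1 and 0.1 m and x of slide_3 in the frame of tray_in between -0.045 and 0.045 m and y of slide_3 in the frame of tray_in between -0.1 and 0.1 m), for 0.2 s.
4. then the square key is pressed alone again, the slides in the tray (all of step 3 and value of joint clamp_key above 0.004 m and value of joint each of fan_key, timer_key below 0.002 m), for 0.1 s.
5. then the small round key is pressed alone, the slides in the tray (all of step 3 and value of joint timer_key above 0.004 m and value of joint each of fan_key, clamp_key below 0.002 m), for 0.1 s.
6. last the large round key is pressed alone again, the slides in the tray (all of step 3 and value of joint fan_key above 0.004 m and value of joint each of clamp_key, timer_key below 0.002 m), for 0.1 s.
At the end, for the whole second after the job is handed in: Every slide present is at rest in the tray, its underside less than 8 mm above the tray's inner floor and tilted less than 0.12 rad, all keys are up, the tray stands on the bench, and jar, glue bottle and tape measure are within 30 mm of where they stood (all of step 3 and linear speed of each of slide_0, slide_1, slide_2, slide_3 below 0.02 m/s and value of joint each of fan_key, clamp_key, timer_key below 0.002 m and angle between tray's own z axis and vertical below 0.1 rad and height (world z) of tray below 0.02 m and distance of each of jar, glue_bottle, tape_measure from where it was at the start of the episode below 0.03 m); the robot touches nothing.
It fails at once if two keys are down at once (value of joint each of fan_key, clamp_key above 0.003 m or value of joint each of fan_key, timer_key above 0.003 m or value of joint each of clamp_key, timer_key above 0.003 m).
It fails at once if the small round key is pressed while a slide is still in the cleaner (value of joint timer_key above 0.003 m and ((x of slide_0 in the frame of cleaner above -0.098 m and horizontal distance between slide_0 and cleaner below 0.14 m) or (x of slide_1 in the frame of cleaner above -0.098 m and horizontal distance between slide_1 and cleaner below 0.14 m) or (x of slide_2 in the frame of cleaner above -0.098 m and horizontal distance between slide_2 and cleaner below 0.14 m) or (x of slide_3 in the frame of cleaner above -0.098 m and horizontal distance between slide_3 and cleaner below 0.14 m))).
It fails at once if a slide is forced: it presses on the cleaner with more than 30 N (contact force between any of slide_0, slide_1, slide_2, slide_3 and cleaner above 30 N).
It fails at once if a slide is tilted by more than 0.25 rad while its back part is still in the channel ((x of slide_0 in the frame of cleaner above -0.092 m and angle between slide_0's own z axis and vertical above 0.25 rad and horizontal distance between slide_0 and cleaner below 0.14 m and height (world z) of slide_0 below 0.03 m) or (x of slide_1 in the frame of cleaner above -0.092 m and angle between slide_1's own z axis and vertical above 0.25 rad and horizontal distance between slide_1 and cleaner below 0.14 m and height (world z) of slide_1 below 0.03 m) or (x of slide_2 in the frame of cleaner above -0.092 m and angle between slide_2's own z axis and vertical above 0.25 rad and horizontal distance between slide_2 and cleaner below 0.14 m and height (world z) of slide_2 below 0.03 m) or (x of slide_3 in the frame of cleaner above -0.092 m and angle between slide_3's own z axis and vertical above 0.25 rad and horizontal distance between slide_3 and cleaner below 0.14 m and height (world z) of slide_3 below 0.03 m)).
It fails at once if a bystander is moved by more than 30 mm (distance of any of jar, glue_bottle, tape_measure from where it was at the start of the episode above 0.03 m).
Of slide_0, slide_1, slide_2, slide_3 only 3 to 4 are there at a start; the rules pass over those that are not, and their reading is None.
At some moment in a run one of tray may be knocked a few centimetres aside while the robot is not near it.
Once in a run the grip may slacken for a moment while it holds something.
It also fails if it takes over 210 s, if anything falls off the work surface, if the arm or the gripper's body presses on something with over 40 N, if the wrist force passes 120 N, or if a joint passes its speed limit or range.

ROBOT

A 6-joint arm with a two-finger parallel gripper is mounted at the origin on a cart in front of the work surface, level with it; the furniture and walls round the work are solid. World frame = base frame: x ahead of the robot, y to its left, z up, the work surface at z = 0. Lengths are in m, angles in degrees, forces in N, time in s.
With the tool pointing down it reaches from about 0.3 to 0.95 m from the base axis. Payload 3.1 kg.
Tool frame: the origin (TCP) lies on the mounting face of the last link; the fingertips stand 173 mm ahead of it and the grasp point (between the pads) lies 155 mm ahead of it (arm.hold_point_z is the z of the grasp point in the tool frame, in m); z points along the fingers, y is the line along which they close (so a half turn about z gives the same grasp; the last joint's range is limited). The gripper opens to 85 mm and grips with 20 to 120 N. Pads are 22 mm wide; open, the fingers measure 114 mm over their backs; the gripper's body (76 mm by 85 mm) begins 54 mm behind the grasp point. The pads swing forward as they close: fully open they stand 13 mm farther back than shut.
Start: joints at [-70.514, 17.653, 93.61, -0, 68.738, -3.994], TCP at [0.249, -0.573, 0.405] pointing down, gripper open.
Joint ranges: [-175.34, 175.34], [-45.06, 112.39], [2.9, 150.54], [-68.45, 248.45], [3.09, 151.38], [-168.51, 168.51]. Speed limits (degrees/s): [159.86, 159.86, 180, 180, 180, 180].

INTERFACE

Orientations are given as [roll, pitch, yaw] about the fixed x, y, z axes, in that order (R = Rz(yaw) Ry(pitch) Rx(roll)).
In Python, from cell import arm gives the robot as it stands. The module is installed in compiled form; this text tells all that it offers.
- The arm moves only by the shell command python3 -m jog 'ROWS' [FORCE]. ROWS is JSON, one flat list of numbers, 7 for each row, row after row: the shift along the tool's x, y, z in cm, then the turn, a rotation vector about the tool's x, y, z in rad, then the finger opening in cm, from 0 to 8.54. A call has 1 to 8 rows; each row shifts and turns the commanded pose from where the row before left it, along the tool's axes as they then stand; what a row does not reach is not made up. A row lasts 1/10 s, in which the tool goes at most 50 mm and 8.59 degrees, less where a joint would pass 70% of its speed; a pose out of reach is approached as far as the arm can. A call is refused whole if a number of a shift passes 5 or a number of a turn 0.15, either way. A call with a gripper value outside its range is refused whole. The fingers move at their own pace and stop on an object; FORCE is the grip in N (left out, the last holds). Time passes only in rows, so rows that do not move let the fingers close. It gives the time, the measured TCP pose, the force, the opening and the grip force at its end, in the units of the state.
- arm.state(): the state, without advancing time (a new reading comes with each control period).
- arm.capture(name): name is "side" or "top" or "wrist"; returns a dict with "image" (420x560x3 uint8, red, green, blue), "K" (3x3 intrinsics, pixels), "R" (3x3) and "t" (3): a world point X has camera coordinates R X + t. Camera axes: x right, y down, z forward; pixel columns grow to the right and rows downward; lengths in m; the calibration is good to about 2 mm. A picture is of the moment at which its call begins. There is no depth.
- arm.close_job(): hands the job in; it is judged then, once.
Trained networks look in a picture, given as the dict that the camera call returned (one of the last four; its "shot" number tells which), for a name from the list of things; names that differ only in an ending like _2 or _b are one class to them, and where a whole thing is asked for, a point or a joint stands for the part that bears it (a point fixed in the world has none). Each returns a list of dicts, best first, with "confidence" (0 to 1); they miss things now and then, are a little off and sometimes report something else, mostly with a low value. They report only what shows in the picture. A call takes as long as a camera call. They do not tell look-alikes from the thing itself.
- arm.regions_of(name, picture): "region" (420x560 bool, what is visible of it).
- arm.pinpoint(name, picture): "centre" ([x, y, z] in m, in the coordinates of the camera as it stood for that picture, good to about 4 mm: a listed point, or the origin of a listed thing).
The state is a dict: "time_s": time; "q": joint angles; "qvel": joint speeds; "tau": joint torques, N m; "tcp_pos": TCP position; "ee_rot": TCP orientation; "wrist_force": force on the tool from outside, world axes, zero at the start; "torque": the same for the moment, N m; "finger_gap": opening from 0.0 (shut) to 1.0 (fully open); "finger_force": force on a finger pad.
Only numpy, scipy, OpenCV 4.12 (cv2) and the standard library are available. Lean on these libraries where they do the work, as an engineer would, in place of code of your own. Each camera call takes 0.05 s, during which the arm holds its last target. There are 200 camera calls.

## Working session

There is one attempt and no reset: what is moved stays moved. The work goes in short steps, Python scripts to look and compute and a shell command to move; the robot and the scene stay as the last step left them, time stands still between calls to the robot, and variables do not carry over. Pictures are saved under pics/ and viewed, at most 14 in all, crops included, and the job is handed in when it is done.

```bash
mkdir -p pics; cat > h.py <<'E'
from cell import arm
import numpy as np, cv2
from scipy.spatial.transform import Rotation as Rn
def w(p,c): return np.array(p['R']).T@(np.array(c)-np.array(p['t']))
def save(p,n): cv2.imwrite('pics/'+n+'.png',np.array(p['image'])[:,:,::-1])
def find(p,names,k=4):
    for n in names:
        for d in arm.pinpoint(n,p)[:k]:
            c=w(p,d['centre']); q=np.array(p['K'])@np.array(d['centre']); print(n,round(d['confidence'],2),c.round(4),(q[:2]/q[2]).round())
E
python3 - <<'E'
from h import *
s=arm.state(); print(s['time_s'],s['tcp_pos'],s['ee_rot'],s['wrist_force'],s['finger_gap'])
N=['cleaner','fan_key_top','clamp_key_top','timer_key_top','slide_0_tab','tray_in','jar','glue_bottle','tape_measure']
for c in ['top','side']:
    p=arm.capture(c); save(p,c+'0'); print(c); find(p,N,6)
E
```

```text
0.0 [ 0.24884249 -0.57286356  0.40344031] [-1.79868703e+02 -9.43621510e-03  2.34800503e+01] [-0.66992235 -0.99417068  0.3365651 ] 0.9989943720248576
top
cleaner 0.83 [ 0.6031  0.1606 -0.0013] [268. 176.]
cleaner 0.53 [0.6161 0.2324 0.0682] [240. 164.]
clamp_key_top 0.66 [0.6476 0.1039 0.0655] [290. 154.]
timer_key_top 0.4 [0.6181 0.2325 0.0704] [240. 163.]
slide_0_tab 0.62 [0.6508 0.1018 0.0658] [291. 153.]
tray_in 0.71 [ 0.4328 -0.2707  0.0069] [430. 243.]
tray_in 0.53 [0.6318 0.1645 0.0713] [267. 159.]
jar 0.7 [ 0.6857 -0.2317 -0.0017] [412. 150.]
glue_bottle 0.74 [ 0.6946 -0.133  -0.0007] [376. 146.]
tape_measure 0.96 [ 0.5578  0.5203 -0.0038] [134. 189.]
tape_measure 0.38 [ 0.4415 -0.2657  0.0053] [427. 240.]
side
cleaner 0.68 [ 6.062e-01  1.617e-01 -4.000e-04] [252. 226.]
fan_key_top 0.47 [0.6329 0.1612 0.0681] [241. 201.]
clamp_key_top 0.6 [0.6473 0.1015 0.0716] [242. 191.]
timer_key_top 0.35 [0.6182 0.2305 0.0695] [240. 211.]
tray_in 0.77 [ 0.4388 -0.2686  0.0022] [329. 176.]
jar 0.7 [ 0.6885 -0.232   0.0008] [256. 176.]
glue_bottle 0.62 [ 0.6912 -0.1381  0.0017] [249. 184.]
glue_bottle 0.23 [0.5555 0.1189 0.0098] [274. 217.]
tape_measure 0.59 [5.616e-01 5.220e-01 5.000e-04] [229. 309.]
```

View pics/top0.png

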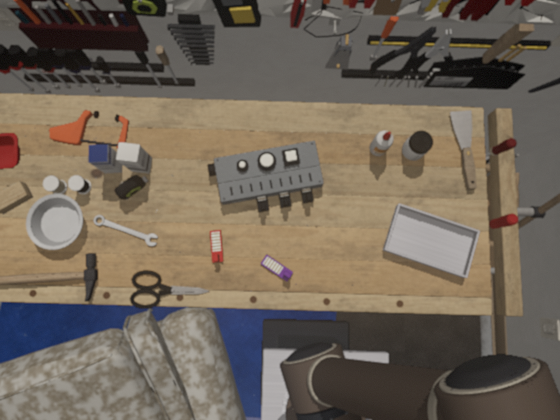

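View pics/side0.png

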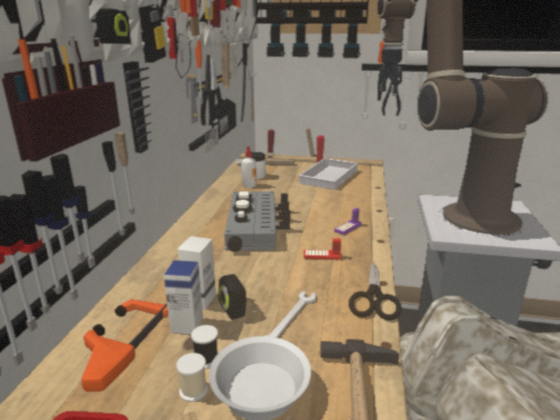

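Top: the cleaner is at (268,176), with the small round key at (242,164), the large round key at (266,159) and the square key at (291,155). The black tabs are at (262,203), (285,199) and (307,195). The hose spigot is on the left (+y), so these are slides 1, 2 and 3, and channel 0 is empty. The red (216,245) and purple (276,267) ones are look-alikes. The tray is at (430,240).

```bash
cat >> h.py <<'E'
def go(x,y,z,yaw=None):
    """shift (cm) in tool axes after the turn, for TCP target with tool straight down"""
    s=arm.state(); R0=Rn.from_euler('xyz',s['ee_rot'],degrees=True)
    R1=Rn.from_euler('xyz',[180,0,s['ee_rot'][2] if yaw is None else yaw],degrees=True)
    d=np.array([x,y,z])-s['tcp_pos']
    print('t',round(s['time_s'],2),'tcp',np.round(s['tcp_pos'],4),'shift cm',(R1.inv().apply(d)*100).round(2),'turn',(R0.inv()*R1).as_rotvec().round(3))
E
python3 - <<'E'
from h import *
go(0.60,0.155,0.34,12.8)
E
```

```text
t 1.0 tcp [ 0.249  -0.5733  0.4047] shift cm [ 50.36 -63.24   6.47] turn [ 0.    -0.     0.186]
```

```bash
python3 -m jog '[0,0,0,0,0,0.093,8, 0,0,0,0,0,0.093,0, 2.96,-3.72,0.38,0,0,0,0, 2.96,-3.72,0.38,0,0,0,0, 2.96,-3.72,0.38,0,0,0,0, 2.96,-3.72,0.38,0,0,0,0, 2.96,-3.72,0.38,0,0,0,0, 2.96,-3.72,0.38,0,0,0,0]' && python3 -m jog '[2.96,-3.72,0.38,0,0,0,0, 2.96,-3.72,0.38,0,0,0,0, 2.96,-3.72,0.38,0,0,0,0, 2.96,-3.72,0.38,0,0,0,0, 2.96,-3.72,0.38,0,0,0,0, 2.96,-3.72,0.38,0,0,0,0, 2.96,-3.72,0.38,0,0,0,0, 2.96,-3.72,0.38,0,0,0,0]' && python3 -m jog '[2.96,-3.72,0.38,0,0,0,0, 2.96,-3.72,0.38,0,0,0,0, 2.96,-3.72,0.38,0,0,0,0,0,0,0,0,0,0,0,0,0,0,0,0,0,0]'
python3 - <<'E'
from h import *
p=arm.capture('wrist'); save(p,'w1'); find(p,['cleaner','fan_key_top','clamp_key_top','timer_key_top','slide_1_tab'],6)
print(p['R'],p['t']); go(.6,.155,.34,12.8)
E
```

```text
time_s: 1.8
tcp_pos: [0.3731, -0.3145, 0.382]
ee_rot: [180.0, -0.0, 12.8]
wrist_force: [0.6, 0.0, -0.1]
finger_gap: -0.008
finger_force: 0.0
time_s: 2.6
tcp_pos: [0.5381, 0.0285, 0.3517]
ee_rot: [180.0, -0.1, 12.8]
wrist_force: [0.6, -0.2, 0.8]
finger_gap: 0.002
finger_force: 0.0
time_s: 3.1
tcp_pos: [0.5993, 0.1561, 0.3396]
ee_rot: [180.0, 0.1, 13.0]
wrist_force: [0.0, -0.0, -0.7]
finger_gap: 0.001
finger_force: 0.0
cleaner 0.56 [0.5222 0.114  0.0428] [303. 279.]
cleaner 0.55 [0.644  0.1011 0.0716] [357. 176.]
cleaner 0.54 [0.5382 0.0531 0.0435] [363. 278.]
fan_key_top 0.6 [0.6289 0.1678 0.0715] [274. 175.]
clamp_key_top 0.81 [0.6432 0.0977 0.0728] [361. 178.]
timer_key_top 0.84 [0.6182 0.227  0.0662] [203. 171.]
timer_key_top 0.66 [0.5396 0.051  0.0454] [366. 278.]
slide_1_tab 0.9 [0.511  0.1689 0.0413] [249. 277.]
[[ 2.24685261e-01 -9.74431389e-01 -5.14871759e-05]
 [-9.24413920e-01 -2.13168898e-01  3.16256108e-01]
 [-3.08180854e-01 -7.10104905e-02 -9.48673849e-01]] [0.01645354 0.5665958  0.51475362]
t 3.4 tcp [0.599  0.1537 0.3404] shift cm [ 0.12 -0.1   0.04] turn [ 0.    -0.    -0.001]
```

View pics/w1.png

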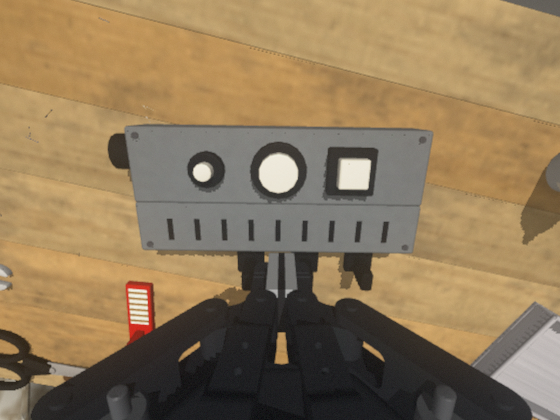

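The wrist view shows the small round key at (203,172), the large round key at (278,173) and the square key at (353,174). Tabs are at (252,270), (307,270) and (358,270). I'll back-project these pixels.

```bash
cat >> h.py <<'E'
def ray(p,uv,z):
    R=np.array(p['R']);t=np.array(p['t']);c=-R.T@t
    d=R.T@np.linalg.inv(np.array(p['K']))@np.array([*uv,1.]); return c+d*(z-c[2])/d[2]
E
python3 - <<'E'
from h import *
p=arm.capture('wrist')
k=[ray(p,u,.068) for u in [(203,172),(278,173),(353,174)]]
print(np.round(k,4)); d=k[0]-k[2]; yaw=np.degrees(np.arctan2(-d[0],d[1])); print(np.linalg.norm(d),yaw)
fc=k[1].copy(); c=k[1][:2]-.024*np.array([np.cos(np.radians(yaw)),np.sin(np.radians(yaw))]); print('centre',c)
for u in [(129,126),(433,131),(418,253),(142,250)]: print(ray(p,u,.046).round(4))
go(k[1][0],k[1][1],.255,yaw)
E
```

```text
[[0.6177 0.2241 0.068 ]
 [0.6307 0.1626 0.068 ]
 [0.6438 0.101  0.068 ]]
0.12583153936721664 11.968519272462393
centre [0.60721548 0.15760832]
[0.6382 0.2974 0.046 ]
[0.6925 0.0377 0.046 ]
[0.5781 0.0073 0.046 ]
[0.5203 0.2775 0.046 ]
t 3.45 tcp [0.5991 0.1539 0.3404] shift cm [ 3.27 -0.2   8.54] turn [ 0.    -0.     0.013]
```

```bash
python3 -m jog '[1.6,-0.1,3,0,0,0.013,0, 1.65,-0.1,3,0,0,0,0, 0,0,2.5,0,0,0,0, 0,0,1,0,0,0,0, 0,0,0.3,0,0,0,0, 0,0,0,0,0,0,0]'; python3 -m jog '[0,0,0.3,0,0,0,0, 0,0,0.2,0,0,0,0,0,0,0,0,0,0,0]';python3 -m jog '[0,0,0.1,0,0,0,0, 0,0,0,0,0,0,0]'
```

```text
time_s: 4.05
tcp_pos: [0.6306, 0.1636, 0.2426]
ee_rot: [180.0, -0.0, 12.0]
wrist_force: [-0.2, 0.1, 0.5]
finger_gap: 0.004
finger_force: 0.0
time_s: 4.35
tcp_pos: [0.6315, 0.1641, 0.2387]
ee_rot: [180.0, -0.2, 12.1]
wrist_force: [0.6, -1.0, 2.7]
finger_gap: 0.0
finger_force: 1.5
time_s: 4.55
tcp_pos: [0.6315, 0.1641, 0.2373]
ee_rot: [180.0, -0.2, 12.1]
wrist_force: [1.7, -0.1, 4.1]
finger_gap: -0.0
finger_force: 1.9
```

```bash
python3 -m jog '[0,0,0.15,0,0,0,0, 0,0,0.1,0,0,0,0,0,0,0,0,0,0,0]';python3 -m jog '[0,0,0.15,0,0,0,0, 0,0,0,0,0,0,0]'
```

```text
time_s: 4.85
tcp_pos: [0.6316, 0.1641, 0.2354]
ee_rot: [180.0, -0.2, 12.1]
wrist_force: [1.3, -0.3, 7.8]
finger_gap: 0.001
finger_force: 4.6
time_s: 5.05
tcp_pos: [0.6318, 0.1642, 0.2353]
ee_rot: [180.0, -0.2, 12.1]
wrist_force: [-1.0, -1.0, 14.5]
finger_gap: -0.0
finger_force: 7.6
```

```bash
python3 -m jog '[0,0,-1.5,0,0,0,0, 0,0,-1,0,0,0,0, 0,3.1,0,0,0,0,0, 0.1,3.1,0,0,0,0,0, 0,0,0.8,0,0,0,0, 0,0,0.8,0,0,0,0, 0,0,0.5,0,0,0,0, 0,0,0.2,0,0,0,0]'; python3 -m jog '[0,0,0.1,0,0,0,0, 0,0,0,0,0,0,0, 0,0,0,0,0,0,0]'
```

```text
time_s: 5.85
tcp_pos: [0.6442, 0.1038, 0.2352]
ee_rot: [179.9, 0.2, 12.2]
wrist_force: [-6.8, -4.8, 19.4]
finger_gap: -0.003
finger_force: 9.7
time_s: 6.15
tcp_pos: [0.6441, 0.1039, 0.2353]
ee_rot: [179.9, 0.2, 12.2]
wrist_force: [-6.0, -4.1, 14.8]
finger_gap: 0.004
finger_force: 7.4
```

```bash
python3 -m jog '[0,0,-2,0,0,0,0, 0,0,-3,0,0,0,0, -3.5,0,-1,0,0,0,3, -4,1.3,0,0,0,0,3, -4,1.3,0,0,0,0,3, 0,0,0,0,0,0,3, 0,0,0,0,0,0,3]'
python3 - <<'E'
from h import *
p=arm.capture('wrist'); save(p,'w2'); find(p,['slide_1_tab','slide_1'],5); print(-np.array(p['R']).T@p['t'])
p=arm.capture('top'); find(p,['slide_1_tab','tray_in','tray'],5);save(p,'top1')
p=arm.capture('side'); find(p,['slide_1_tab','tray_in','tray'],5)
go(.5357,.0499,.197,12)
E
```

```text
time_s: 6.85
tcp_pos: [0.5362, 0.0548, 0.2922]
ee_rot: [-179.9, 0.1, 12.1]
wrist_force: [0.8, 0.5, -0.2]
finger_gap: 0.354
finger_force: 0.0
slide_1_tab 0.64 [0.5097 0.1688 0.0421] [135. 221.]
slide_1 0.89 [0.5555 0.1199 0.0112] [212. 171.]
slide_1 0.88 [ 0.4126  0.2866 -0.0009] [ 33. 270.]
slide_1 0.61 [0.5479 0.1803 0.0126] [140. 165.]
[0.61585183 0.07087168 0.26175199]
slide_1_tab 0.56 [0.5133 0.1735 0.0465] [262. 206.]
tray_in 0.68 [ 0.4364 -0.273   0.0054] [430. 242.]
tray 0.77 [ 0.4404 -0.2664  0.0036] [428. 240.]
slide_1_tab 0.68 [0.5111 0.17   0.0448] [287. 214.]
tray_in 0.92 [ 0.4374 -0.2714  0.0069] [329. 175.]
tray 0.61 [0.5567 0.1187 0.005 ] [274. 219.]
tray 0.6 [ 0.4376 -0.2696  0.0006] [329. 176.]
t 7.4 tcp [0.5378 0.0542 0.293 ] shift cm [-0.29  0.38  9.6 ] turn [-0.     0.     0.001]
```

View pics/w2.png

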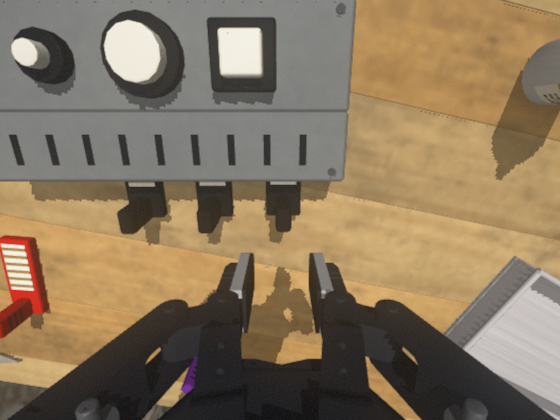

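The wrist view shows the slide_3 tab at (284,215), the slide_2 tab at (209,215) and the slide_1 tab at (138,212).

```bash
python3 - <<'E'
from h import *
p=arm.capture('wrist')
c=np.array([.607,.157]);a=np.radians(12);Rc=np.array([[np.cos(a),np.sin(a)],[-np.sin(a),np.cos(a)]])
for u in [(285,224),(206,224),(127,224)]:
    r=ray(p,u,.056); print(r.round(4),(Rc@(r[:2]-c)).round(4))
for u in [(284,183),(213,184),(146,184)]:
    r=ray(p,u,.02); print('slot',r.round(4),(Rc@(r[:2]-c)).round(4))
x=arm.state()['tcp_pos']; print(Rc@(x[:2]-c))
E
```

```text
[0.5393 0.0506 0.056 ] [-0.0884 -0.09  ]
[0.5267 0.1092 0.056 ] [-0.0885 -0.0301]
[0.5141 0.1678 0.056 ] [-0.0886  0.0298]
slot [0.562 0.056 0.02 ] [-0.065  -0.0895]
slot [0.5484 0.1149 0.02  ] [-0.066 -0.029]
slot [0.5365 0.1706 0.02  ] [-0.0661  0.028 ]
[-0.08920338 -0.08619155]
```

```bash
python3 -m jog '[-0.3,0.38,3,0,0,0,3, 0,0,3,0,0,0,3, 0,0,2.4,0,0,0,3, 0,0,1,0,0,0,3, 0,0,0,0,0,0,3, 0,0,0,0,0,0,0, 0,0,0,0,0,0,0, 0,0,0,0,0,0,0]' 40;  python3 -m jog '[0,0,0,0,0,0,0, 0,0,0,0,0,0,0]'
```

```text
time_s: 8.25
tcp_pos: [0.5361, 0.0504, 0.2002]
ee_rot: [-180.0, -0.2, 12.1]
wrist_force: [0.3, 4.1, -1.0]
finger_gap: 0.134
finger_force: 39.0
time_s: 8.45
tcp_pos: [0.536, 0.0503, 0.2001]
ee_rot: [-180.0, -0.1, 12.1]
wrist_force: [0.2, 5.0, 1.8]
finger_gap: 0.131
finger_force: 40.0
```

```bash
python3 -m jog '[-0.3,-0.05,0,0,0,0,0, -0.5,0,0,0,0,0,0, -0.5,0,0,0,0,0,0, -0.5,0,0,0,0,0,0]'; python3 -m jog '[-0.5,0,0,0,0,0,0, -0.6,0,0,0,0,0,0, -0.6,0,0,0,0,0,0,-0.6,0,0,0,0,0,0,-0.6,0,0,0,0,0,0,-0.6,0,0,0,0,0,0,-0.6,0,0,0,0,0,0,0,0,0,0,0,0,0]'
```

```text
time_s: 8.85
tcp_pos: [0.5178, 0.0462, 0.1996]
ee_rot: [180.0, -0.1, 12.1]
wrist_force: [0.9, 0.7, 0.6]
finger_gap: 0.132
finger_force: 38.6
time_s: 9.65
tcp_pos: [0.4757, 0.0376, 0.1982]
ee_rot: [-180.0, 0.2, 12.1]
wrist_force: [0.2, 0.3, -1.1]
finger_gap: 0.13
finger_force: 38.9
```

```bash
python3 -m jog '[0,0,-3,0,0,0,0,0,0,-4,0,0,0,0, 0,0,-1,0,0,0,0]'; python3 - <<'E'
from h import *
p=arm.capture('top'); 
m=arm.regions_of('tray',p)
for d in m[:3]:
    g=np.array(d['region']).astype(np.uint8); cs=max(cv2.findContours(g,0,2)[0],key=cv2.contourArea); r=cv2.minAreaRect(cs); b=cv2.boxPoints(r)
    q=np.array([ray(p,u,.031) for u in b]); print(d['confidence'],b.round(),q.round(3),q.mean(0).round(4)); 
    for i in range(4):
        e=q[(i+1)%4]-q[i]; print(np.linalg.norm(e[:2]).round(3),np.degrees(np.arctan2(e[1],e[0])).round(1))
find(p,['tray_in'])
w2=arm.capture('wrist'); save(w2,'w3')
E
```

```text
time_s: 9.95
tcp_pos: [0.4794, 0.0378, 0.2826]
ee_rot: [179.9, -0.4, 12.1]
wrist_force: [1.3, -0.3, 0.1]
finger_gap: 0.138
finger_force: 38.9
0.67 [[381. 250.]
 [398. 202.]
 [483. 232.]
 [467. 279.]] [[ 0.409 -0.138  0.031]
 [ 0.534 -0.181  0.031]
 [ 0.464 -0.402  0.031]
 [ 0.341 -0.355  0.031]] [ 0.4371 -0.269   0.031 ]
0.132 -19.2
0.232 -107.7
0.132 159.1
0.228 72.6
tray_in 0.71 [ 0.4362 -0.2698  0.0043] [429. 242.]
```

View pics/w3.png

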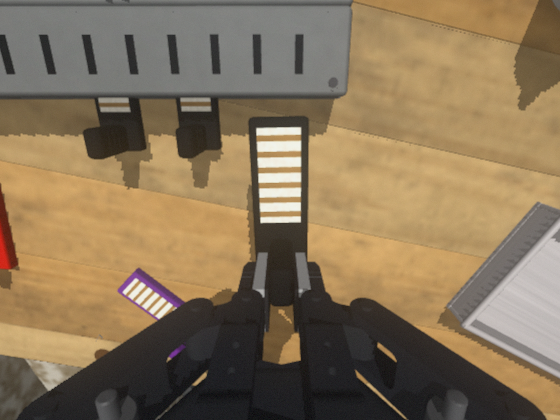

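The slide is held straight: its frame spans (280,120) to (280,250). The tray is clear.

```bash
cat >> h.py <<'E'
def tr(c,yaw,x,y):
    a=np.radians(yaw); return np.array(c)+np.array([np.cos(a)*x-np.sin(a)*y,np.sin(a)*x+np.cos(a)*y])
E
python3 -c "
from h import *
go(*tr((.437,-.270),-18.5,-.032,-.06),.25,-18.5)"
```

```text
t 10.15 tcp [0.4769 0.0379 0.2782] shift cm [ 2.78 36.46  2.82] turn [0.    0.002 0.534]
```

```bash
python3 -m jog '[0,0,0,0,0,0.134,0, 0,0,0,0,0,0.134,0, 0,0,0,0,0,0.133,0, 0,0,0,0,0,0.133,0, 0.3,3,0,0,0,0,0, 0.3,4.2,0,0,0,0,0, 0.3,4.2,0,0,0,0,0, 0.3,4.2,0,0,0,0,0]';python3 -m jog '[0.3,4.2,0,0,0,0,0, 0.3,4.2,0,0,0,0,0, 0.3,4.2,0,0,0,0,0, 0.3,4.2,0.3,0,0,0,0, 0.38,3,0.3,0,0,0,0, 0.3,1.26,0.2,0,0,0,0, 0,0,0,0,0,0,0]'; python3 - <<'E'
from h import *
p=arm.capture('wrist'); save(p,'w4'); find(p,['tray_in','slide_1','slide_1_tab'])
p=arm.capture('top'); find(p,['tray_in'])
go(*tr((.437,-.270),-18.5,-.032,-.06),.194,-18.5)
E
```

```text
time_s: 10.95
tcp_pos: [0.4378, -0.1146, 0.2769]
ee_rot: [-180.0, 0.3, -18.5]
wrist_force: [0.0, -0.4, -0.3]
finger_gap: 0.133
finger_force: 39.0
time_s: 11.65
tcp_pos: [0.3896, -0.3202, 0.2692]
ee_rot: [-179.9, 0.2, -18.7]
wrist_force: [-0.5, -0.6, -0.1]
finger_gap: 0.131
finger_force: 39.0
tray_in 0.83 [ 0.44   -0.2698  0.0032] [203. 175.]
slide_1 0.76 [ 0.4218 -0.3314  0.0775] [281. 198.]
tray_in 0.92 [ 0.4353 -0.2698  0.0056] [429. 242.]
tray_in 0.72 [ 0.6866 -0.2323  0.0034] [413. 150.]
tray_in 0.24 [0.5583 0.1158 0.016 ] [284. 191.]
t 11.95 tcp [ 0.3906 -0.3181  0.2709] shift cm [-0.33 -0.04  7.69] turn [-0.001  0.001  0.002]
```

View pics/w4.png

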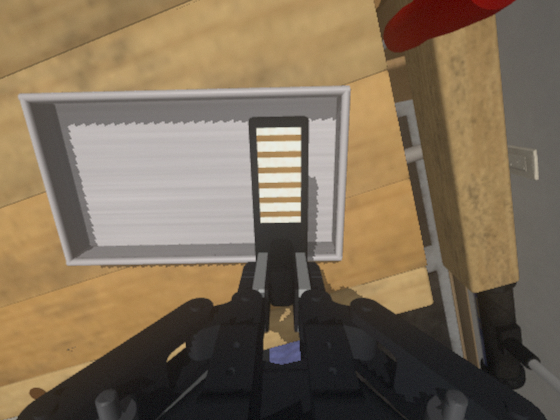

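The slide is square to the tray (rim columns about 20–345, slide at columns 250–308). Lowering it now.

```bash
python3 -m jog '[-0.3,0,2.5,0,0,0,0, 0,0,2.5,0,0,0,0, 0,0,1.5,0,0,0,0, 0,0,0.8,0,0,0,0, 0,0,0.2,0,0,0,0, 0,0,0,0,0,0,0]'; python3 -m jog '[0,0,0.15,0,0,0,0, 0,0,0,0,0,0,0]'
```

```text
time_s: 12.55
tcp_pos: [0.3879, -0.3184, 0.1964]
ee_rot: [180.0, -0.0, -18.5]
wrist_force: [0.2, -0.4, -1.6]
finger_gap: 0.136
finger_force: 39.0
time_s: 12.75
tcp_pos: [0.3879, -0.3188, 0.1953]
ee_rot: [180.0, -0.1, -18.5]
wrist_force: [-0.0, 0.1, -0.4]
finger_gap: 0.133
finger_force: 39.0
```

```bash
python3 -m jog '[0,0,0.15,0,0,0,0, 0,0,0,0,0,0,0]'; python3 -m jog '[0,0,0.1,0,0,0,0, 0,0,0,0,0,0,0]'
```

```text
time_s: 12.95
tcp_pos: [0.3881, -0.319, 0.1945]
ee_rot: [180.0, -0.1, -18.5]
wrist_force: [-0.3, 1.6, 6.7]
finger_gap: 0.132
finger_force: 40.0
time_s: 13.15
tcp_pos: [0.3882, -0.3192, 0.1944]
ee_rot: [180.0, -0.1, -18.5]
wrist_force: [-2.2, 3.4, 13.7]
finger_gap: 0.133
finger_force: 41.0
```

```bash
python3 -m jog '[0,0,-0.1,0,0,0,2.8, 0,0,0,0,0,0,2.8, 0,0,0,0,0,0,2.8, 0,0,-2,0,0,0,2.8, 0,0,-4,0,0,0,2.8, 0,0,-4,0,0,0,2.8, 0,0,0,0,0,0,2.8]'; python3 -c "
from h import *
p=arm.capture('top'); find(p,['tray_in'],1);find(p,['slide_1_tab'])
go(*tr((.607,.157),12,-.092,-.030),.25,12)"
```

```text
time_s: 13.85
tcp_pos: [0.3896, -0.3206, 0.2985]
ee_rot: [179.7, -0.6, -18.5]
wrist_force: [1.0, -0.3, -0.2]
finger_gap: 0.33
finger_force: 0.0
tray_in 0.9 [ 0.44   -0.2723  0.0043] [430. 240.]
slide_1_tab 0.57 [0.5156 0.1721 0.0468] [262. 205.]
t 14.0 tcp [ 0.3872 -0.3183  0.2926] shift cm [ 22.18 -38.92   4.26] turn [-0.001  0.001 -0.533]
```

```bash
python3 -m jog '[0,0,0,0,0,-0.133,2.8, 0,0,0,0,0,-0.133,2.8, 0,0,0,0,0,-0.133,2.8, 0,0,0,0,0,-0.134,2.8, 2.2,-3.9,0,0,0,0,2.8, 2.2,-3.9,0,0,0,0,2.8, 2.2,-3.9,0,0,0,0,2.8, 2.2,-3.9,0,0,0,0,2.8]'; python3 -m jog '[2.2,-3.9,0,0,0,0,2.8, 2.2,-3.9,0,0,0,0,2.8, 2.2,-3.9,0,0,0,0,2.8, 2.2,-3.9,0,0,0,0,2.8, 2.2,-3.9,0,0,0,0,2.8, 2.2,-3.9,0,0,0,0,2.8, 0,0,0,0,0,0,2.8]'; python3 - <<'E'
from h import *
p=arm.capture('wrist'); save(p,'w5'); find(p,['slide_1_tab'])
go(*tr((.607,.157),12,-.092,-.030),.199,12)
E
```

```text
time_s: 14.8
tcp_pos: [0.4402, -0.1458, 0.2909]
ee_rot: [-179.8, 0.2, 12.0]
wrist_force: [-0.1, 0.4, -0.2]
finger_gap: 0.332
finger_force: 0.0
time_s: 15.5
tcp_pos: [0.5218, 0.1129, 0.2913]
ee_rot: [-179.9, 0.1, 12.3]
wrist_force: [-0.6, -0.3, -0.6]
finger_gap: 0.327
finger_force: 0.0
slide_1_tab 0.75 [0.5125 0.1677 0.0426] [211. 216.]
t 15.6 tcp [0.5205 0.1096 0.2908] shift cm [0.25 0.16 9.18] turn [0.    0.005 0.003]
```

View pics/w5.png

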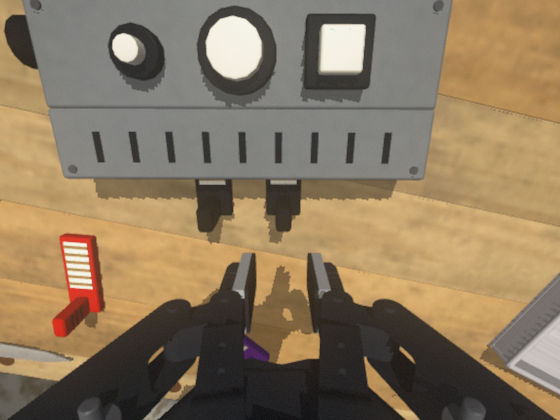

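The slide_2 tab is at (284,215), right in front of the fingers, and the slide_1 tab is at (209,215). The geometry matches the first slide.

```bash
python3 -m jog '[0.25,0.12,3,0,0,0,2.8, 0,0,3,0,0,0,2.8, 0,0,2.1,0,0,0,2.8, 0,0,1,0,0,0,2.8, 0,0,0,0,0,0,2.8, 0,0,0,0,0,0,0, 0,0,0,0,0,0,0, 0,0,0,0,0,0,0]' 40;  python3 -m jog '[0,0,0,0,0,0,0, 0,0,0,0,0,0,0]'
```

```text
time_s: 16.4
tcp_pos: [0.5242, 0.1088, 0.2028]
ee_rot: [-179.9, -0.1, 12.0]
wrist_force: [-0.0, 4.3, -3.5]
finger_gap: 0.136
finger_force: 38.5
time_s: 16.6
tcp_pos: [0.5241, 0.1088, 0.2028]
ee_rot: [-179.9, -0.1, 12.0]
wrist_force: [-0.9, 4.8, -2.9]
finger_gap: 0.136
finger_force: 38.8
```

```bash
python3 -m jog '[-0.3,-0.05,0.05,0,0,0,0, -0.5,0,0,0,0,0,0, -0.5,0,0,0,0,0,0, -0.5,0,0,0,0,0,0]'; python3 -m jog '[-0.5,0,0,0,0,0,0, -0.6,0,0,0,0,0,0, -0.6,0,0,0,0,0,0,-0.6,0,0,0,0,0,0,-0.6,0,0,0,0,0,0,-0.6,0,0,0,0,0,0,-0.6,0,0,0,0,0,0,0,0,0,0,0,0,0]'
```

```text
time_s: 17.0
tcp_pos: [0.5068, 0.1049, 0.2025]
ee_rot: [180.0, -0.2, 12.0]
wrist_force: [1.4, 4.1, -0.3]
finger_gap: 0.129
finger_force: 39.2
time_s: 17.8
tcp_pos: [0.4646, 0.0958, 0.2009]
ee_rot: [-180.0, 0.2, 12.0]
wrist_force: [0.1, 0.8, -0.9]
finger_gap: 0.13
finger_force: 39.9
```

Out. Lifting, then re-measuring the tray.

```bash
python3 -m jog '[0,0,-3,0,0,0,0,0,0,-4,0,0,0,0, 0,0,-1,0,0,0,0,0,0,0,0,0,0,0]'; python3 - <<'E'
from h import *
for n in ['top','side']:
    p=arm.capture(n); find(p,['tray_in'],1); find(p,['slide_1'],4)
go(*tr((.437,-.270),-18.5,-.032,0),.27,-18.5)
E
```

```text
time_s: 18.2
tcp_pos: [0.4674, 0.0963, 0.2835]
ee_rot: [180.0, -0.3, 12.0]
wrist_force: [0.4, 0.9, -0.4]
finger_gap: 0.133
finger_force: 40.0
tray_in 0.58 [ 0.4364 -0.2716  0.0032] [430. 242.]
slide_1 0.85 [ 0.4291 -0.3349  0.0051] [454. 245.]
slide_1 0.67 [0.3535 0.1294 0.0013] [277. 269.]
slide_1 0.61 [0.4043 0.2938 0.001 ] [215. 248.]
slide_1 0.49 [0.547  0.1749 0.0085] [262. 195.]
tray_in 0.58 [ 0.441  -0.2717  0.0057] [328. 175.]
slide_1 0.76 [0.5449 0.1785 0.009 ] [273. 227.]
slide_1 0.58 [0.4088 0.2912 0.0022] [322. 255.]
slide_1 0.53 [0.3549 0.131  0.0006] [348. 228.]
slide_1 0.42 [ 0.4211 -0.3306  0.005 ] [335. 170.]
t 18.5 tcp [0.4655 0.0961 0.2799] shift cm [ 5.72 35.63  0.99] turn [0.001 0.004 0.533]
```

```bash
python3 -m jog '[0,0,0,0,0,0.134,0, 0,0,0,0,0,0.133,0, 0,0,0,0,0,0.133,0, 0,0,0,0,0,0.133,0, 0.5,3,0,0,0,0,0, 0.7,4.2,0,0,0,0,0, 0.7,4.2,0,0,0,0,0, 0.7,4.2,0,0,0,0,0]';python3 -m jog '[0.7,4.2,0,0,0,0,0, 0.7,4.2,0,0,0,0,0, 0.7,4.2,0,0,0,0,0, 0.6,4.2,0.3,0,0,0,0, 0.4,2.8,0.3,0,0,0,0, 0,0.6,0.2,0,0,0,0, 0,0,0,0,0,0,0]'; python3 - <<'E'
from h import *
p=arm.capture('wrist'); save(p,'w6'); find(p,['tray_in','slide_1','slide_1_tab'])
p=arm.capture('top'); find(p,['tray_in'],1)
go(*tr((.437,-.270),-18.5,-.032,0),.199,-18.5)
E
```

```text
time_s: 19.3
tcp_pos: [0.4407, -0.061, 0.2806]
ee_rot: [180.0, 0.1, -18.5]
wrist_force: [0.5, 0.5, -1.0]
finger_gap: 0.132
finger_force: 40.1
time_s: 20.0
tcp_pos: [0.406, -0.2617, 0.2724]
ee_rot: [-179.9, 0.1, -18.7]
wrist_force: [-0.7, 0.3, -1.4]
finger_gap: 0.133
finger_force: 40.0
slide_1 0.75 [ 0.4403 -0.2736  0.0773] [281. 193.]
slide_1 0.7 [ 0.4239 -0.334   0.006 ] [358. 165.]
tray_in 0.61 [ 0.4362 -0.271   0.0037] [429. 242.]
t 20.3 tcp [ 0.407  -0.2602  0.2735] shift cm [-0.04 -0.02  7.45] turn [-0.     0.     0.002]
```

View pics/w6.png

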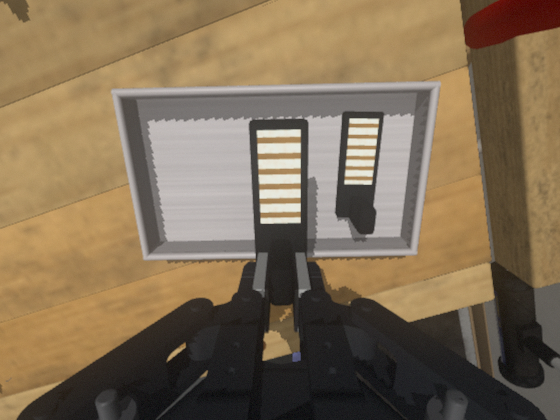

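The first slide lies flat at (360,165), and the second hangs over the middle at columns 250–308.

```bash
python3 -m jog '[0,0,2.5,0,0,0,0, 0,0,2.5,0,0,0,0, 0,0,1.5,0,0,0,0, 0,0,0.7,0,0,0,0, 0,0,0.2,0,0,0,0, 0,0,0,0,0,0,0]'; python3 -m jog '[0,0,0.15,0,0,0,0, 0,0,0,0,0,0,0]'; python3 -m jog '[0,0,0.15,0,0,0,0, 0,0,0,0,0,0,0]'
```

```text
time_s: 20.9
tcp_pos: [0.4071, -0.2612, 0.1999]
ee_rot: [180.0, -0.0, -18.5]
wrist_force: [-0.1, 0.9, -0.3]
finger_gap: 0.13
finger_force: 40.0
time_s: 21.1
tcp_pos: [0.4071, -0.2616, 0.1988]
ee_rot: [180.0, -0.1, -18.5]
wrist_force: [-0.2, 0.2, -0.9]
finger_gap: 0.132
finger_force: 40.0
time_s: 21.3
tcp_pos: [0.4067, -0.2614, 0.1968]
ee_rot: [180.0, -0.0, -18.5]
wrist_force: [0.1, -0.3, -2.1]
finger_gap: 0.132
finger_force: 40.0
```

```bash
python3 -m jog '[0,0,0.1,0,0,0,0, 0,0,0,0,0,0,0]'; python3 -m jog '[0,0,0.1,0,0,0,0, 0,0,0,0,0,0,0]'
```

```text
time_s: 21.5
tcp_pos: [0.4069, -0.2615, 0.1963]
ee_rot: [-180.0, 0.0, -18.5]
wrist_force: [0.0, -0.4, 5.0]
finger_gap: 0.132
finger_force: 40.6
time_s: 21.7
tcp_pos: [0.4071, -0.2615, 0.1962]
ee_rot: [-180.0, 0.0, -18.5]
wrist_force: [-2.4, 2.2, 13.4]
finger_gap: 0.13
finger_force: 41.2
```

```bash
python3 -m jog '[0,0,-0.1,0,0,0,2.8, 0,0,0,0,0,0,2.8, 0,0,0,0,0,0,2.8, 0,0,-2,0,0,0,2.8, 0,0,-4,0,0,0,2.8, 0,0,-4,0,0,0,2.8, 0,0,0,0,0,0,2.8]'; python3 -c "
from h import *
p=arm.capture('top'); find(p,['tray_in'],1);find(p,['slide_1_tab'])
go(*tr((.607,.157),12,-.092,.030),.29,12)"
```

```text
time_s: 22.4
tcp_pos: [0.4091, -0.2631, 0.3009]
ee_rot: [179.8, -0.6, -18.5]
wrist_force: [0.5, -0.9, 1.1]
finger_gap: 0.326
finger_force: 0.0
tray_in 0.91 [ 0.4392 -0.2692  0.0045] [429. 241.]
slide_1_tab 0.6 [0.5134 0.1741 0.0476] [262. 205.]
t 22.55 tcp [ 0.4064 -0.2611  0.2952] shift cm [ 19.11 -39.72   0.52] turn [-0.     0.001 -0.533]
```

```bash
python3 -m jog '[0,0,0,0,0,-0.133,2.8, 0,0,0,0,0,-0.133,2.8, 0,0,0,0,0,-0.133,2.8, 0,0,0,0,0,-0.134,2.8, 1.9,-4,0,0,0,0,2.8, 1.9,-4,0,0,0,0,2.8, 1.9,-4,0,0,0,0,2.8, 1.9,-4,0,0,0,0,2.8]'; python3 -m jog '[1.9,-4,0,0,0,0,2.8, 1.9,-4,0,0,0,0,2.8, 1.9,-4,0,0,0,0,2.8, 1.9,-4,0,0,0,0,2.8, 1.9,-4,0,0,0,0,2.8, 2,-3.7,0.5,0,0,0,2.8, 0,0,0,0,0,0,2.8]'; python3 - <<'E'
from h import *
p=arm.capture('wrist'); find(p,['slide_1_tab'])
c=(.607,.157);
r=ray(p,(284,224),.056);print(r, p['t'])
go(*tr((.607,.157),12,-.092,.030),.199,12)
E
```

```text
time_s: 23.35
tcp_pos: [0.4467, -0.0873, 0.2934]
ee_rot: [-179.9, 0.2, 12.0]
wrist_force: [0.3, -1.1, 0.0]
finger_gap: 0.325
finger_force: 0.0
time_s: 24.05
tcp_pos: [0.5108, 0.1706, 0.2882]
ee_rot: [-179.9, 0.1, 12.3]
wrist_force: [-0.1, -0.5, 0.4]
finger_gap: 0.332
finger_force: 0.0
slide_1_tab 0.76 [0.5114 0.1683 0.04  ] [283. 219.]
[0.51341241 0.16836746 0.056     ] [0.05729196 0.50307877 0.43991772]
t 24.15 tcp [0.5097 0.1673 0.2882] shift cm [0.1  0.03 8.92] turn [0.001 0.005 0.003]
```

```bash
python3 -m jog '[0.1,-0.02,3,0,0,0,2.8, 0,0,3,0,0,0,2.8, 0,0,2,0,0,0,2.8, 0,0,1.1,0,0,0,2.8, 0,0,0,0,0,0,2.8, 0,0,0,0,0,0,0, 0,0,0,0,0,0,0, 0,0,0,0,0,0,0]' 40;  python3 -m jog '[0,0,0,0,0,0,0, 0,0,0,0,0,0,0]'
```

```text
time_s: 24.95
tcp_pos: [0.5119, 0.1678, 0.2004]
ee_rot: [-179.9, -0.1, 12.0]
wrist_force: [-0.3, 4.1, -3.9]
finger_gap: 0.14
finger_force: 38.6
time_s: 25.15
tcp_pos: [0.5119, 0.1678, 0.2003]
ee_rot: [-179.9, -0.1, 12.0]
wrist_force: [-1.0, 5.3, -1.4]
finger_gap: 0.137
finger_force: 39.3
```

```bash
python3 -m jog '[-0.3,-0.05,0.05,0,0,0,0, -0.5,0,0,0,0,0,0, -0.5,0,0,0,0,0,0, -0.5,0,0,0,0,0,0]'; python3 -m jog '[-0.5,0,0,0,0,0,0, -0.6,0,0,0,0,0,0, -0.6,0,0,0,0,0,0,-0.6,0,0,0,0,0,0,-0.6,0,0,0,0,0,0,-0.6,0,0,0,0,0,0,-0.6,0,0,0,0,0,0,0,0,0,0,0,0,0]'
```

```text
time_s: 25.55
tcp_pos: [0.494, 0.1638, 0.1996]
ee_rot: [180.0, -0.1, 12.0]
wrist_force: [1.9, 2.4, 0.4]
finger_gap: 0.13
finger_force: 39.4
time_s: 26.35
tcp_pos: [0.4521, 0.1548, 0.1982]
ee_rot: [180.0, 0.2, 12.0]
wrist_force: [0.2, 0.2, -0.9]
finger_gap: 0.13
finger_force: 39.3
```

```bash
python3 -m jog '[0,0,-3,0,0,0,0,0,0,-4,0,0,0,0, 0,0,-1,0,0,0,0,0,0,0,0,0,0,0]'; python3 - <<'E'
from h import *
for n in ['top','side']:
    p=arm.capture(n); find(p,['tray_in'],1); find(p,['slide_1'],6)
go(*tr((.437,-.270),-18.5,-.032,.06),.27,-18.5)
E
```

```text
time_s: 26.75
tcp_pos: [0.455, 0.1555, 0.281]
ee_rot: [-180.0, -0.3, 12.0]
wrist_force: [0.2, -0.3, -0.9]
finger_gap: 0.135
finger_force: 39.3
tray_in 0.56 [ 0.4337 -0.2727  0.0017] [430. 243.]
slide_1 0.88 [ 0.4063  0.2936 -0.0007] [215. 247.]
slide_1 0.76 [ 0.4273 -0.3311  0.0035] [452. 246.]
slide_1 0.62 [ 0.4402 -0.2762  0.011 ] [432. 240.]
tray_in 0.57 [ 0.4415 -0.2715  0.0046] [328. 175.]
slide_1 0.71 [0.3568 0.135  0.0018] [348. 228.]
slide_1 0.7 [ 0.4215 -0.3309  0.0046] [335. 170.]
slide_1 0.6 [0.4109 0.2891 0.0031] [321. 255.]
slide_1 0.56 [0.4861 0.163  0.0863] [297. 199.]
slide_1 0.43 [ 4.377e-01 -2.760e-01 -1.000e-04] [329. 176.]
t 27.05 tcp [0.4531 0.1551 0.2774] shift cm [ 8.76 34.83  0.74] turn [0.001 0.003 0.533]
```

```bash
python3 -m jog '[0,0,0,0,0,0.134,0, 0,0,0,0,0,0.133,0, 0,0,0,0,0,0.133,0, 0,0,0,0,0,0.133,0, 0.7,3,0,0,0,0,0, 1.05,4.2,0,0,0,0,0, 1.05,4.2,0,0,0,0,0, 1.05,4.2,0,0,0,0,0]';python3 -m jog '[1.05,4.2,0,0,0,0,0, 1.05,4.2,0,0,0,0,0, 1.05,4.2,0,0,0,0,0, 1.05,4,0.3,0,0,0,0, 0.7,2.6,0.3,0,0,0,0, 0,0,0.1,0,0,0,0, 0,0,0,0,0,0,0]'; python3 - <<'E'
from h import *
p=arm.capture('wrist'); save(p,'w7'); find(p,['tray_in','slide_1','slide_1_tab'])
p=arm.capture('top'); find(p,['tray_in'],1)
go(*tr((.437,-.270),-18.5,-.032,.06),.197,-18.5)
E
```

```text
time_s: 27.85
tcp_pos: [0.4402, -0.006, 0.2782]
ee_rot: [180.0, 0.1, -18.5]
wrist_force: [1.0, -0.4, -1.7]
finger_gap: 0.135
finger_force: 39.4
time_s: 28.55
tcp_pos: [0.4258, -0.2025, 0.2709]
ee_rot: [-179.9, 0.2, -18.6]
wrist_force: [-0.5, 0.5, -1.4]
finger_gap: 0.133
finger_force: 39.5
slide_1 0.87 [ 0.4607 -0.2115  0.0849] [275. 198.]
slide_1 0.82 [ 0.4374 -0.2754  0.0032] [360. 172.]
slide_1 0.67 [ 0.422  -0.3324  0.0076] [436. 169.]
slide_1 0.67 [3.572e-01 1.285e-01 2.000e-04] [  5. 363.]
slide_1_tab 0.75 [ 0.4284 -0.2043  0.1131] [282. 277.]
slide_1_tab 0.57 [ 0.4427 -0.273   0.0048] [356. 167.]
tray_in 0.78 [ 0.4376 -0.2697  0.0039] [429. 241.]
t 28.85 tcp [ 0.4265 -0.2014  0.272 ] shift cm [-0.03  0.18  7.5 ] turn [-0.     0.     0.001]
```

View pics/w7.png

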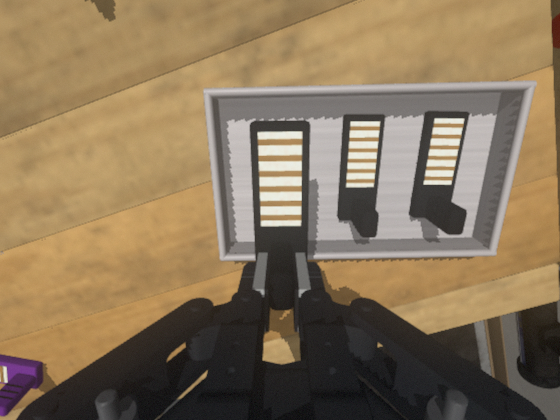

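Two slides lie flat at (360,170) and (438,170). The third hangs over the free left part, at columns 252–308.

```bash
python3 -m jog '[0,0.1,2.5,0,0,0,0, 0,0,2.5,0,0,0,0, 0,0,1.5,0,0,0,0, 0,0,0.7,0,0,0,0, 0,0,0.2,0,0,0,0, 0,0,0,0,0,0,0]'; python3 -m jog '[0,0,0.15,0,0,0,0, 0,0,0,0,0,0,0]'; python3 -m jog '[0,0,0.15,0,0,0,0, 0,0,0,0,0,0,0]'
```

```text
time_s: 29.45
tcp_pos: [0.4264, -0.2033, 0.1984]
ee_rot: [180.0, -0.0, -18.5]
wrist_force: [0.7, 0.4, -0.1]
finger_gap: 0.131
finger_force: 39.6
time_s: 29.65
tcp_pos: [0.4265, -0.2036, 0.1973]
ee_rot: [180.0, -0.1, -18.5]
wrist_force: [0.1, 0.9, -0.4]
finger_gap: 0.135
finger_force: 39.6
time_s: 29.85
tcp_pos: [0.4261, -0.2034, 0.1953]
ee_rot: [180.0, -0.0, -18.5]
wrist_force: [-0.4, -0.1, -0.6]
finger_gap: 0.132
finger_force: 39.6
```

```bash
python3 -m jog '[0,0,0.15,0,0,0,0, 0,0,0,0,0,0,0]'; python3 -m jog '[0,0,0.1,0,0,0,0, 0,0,0,0,0,0,0]'
```

```text
time_s: 30.05
tcp_pos: [0.4263, -0.2035, 0.1939]
ee_rot: [180.0, -0.0, -18.5]
wrist_force: [-0.9, 0.9, 3.5]
finger_gap: 0.127
finger_force: 39.9
time_s: 30.25
tcp_pos: [0.4265, -0.2036, 0.1938]
ee_rot: [180.0, 0.0, -18.5]
wrist_force: [-2.5, 3.0, 10.5]
finger_gap: 0.133
finger_force: 41.2
```

```bash
python3 -m jog '[0,0,-0.1,0,0,0,2.8, 0,0,0,0,0,0,2.8, 0,0,0,0,0,0,2.8, 0,0,-2,0,0,0,2.8, 0,0,-4,0,0,0,2.8, 0,0,-4,0,0,0,2.8, 0,0,0,0,0,0,2.8]'; python3 - <<'E'
from h import *
p=arm.capture('wrist'); save(p,'w8'); find(p,['slide_1'])
p=arm.capture('top'); find(p,['tray_in'],1);find(p,['slide_1','slide_1_tab'],6)
go(.6442,.1025,.275,12)
E
```

```text
time_s: 30.95
tcp_pos: [0.4286, -0.2048, 0.2988]
ee_rot: [179.9, -0.7, -18.5]
wrist_force: [0.4, 0.3, 0.9]
finger_gap: 0.334
finger_force: 0.0
slide_1 0.98 [ 0.3597  0.1287 -0.    ] [ 22. 349.]
slide_1 0.93 [ 0.4602 -0.2132  0.0064] [277. 173.]
slide_1 0.81 [ 0.4402 -0.2753  0.0065] [349. 172.]
slide_1 0.58 [ 0.4258 -0.332   0.0079] [415. 168.]
tray_in 0.63 [ 0.4144 -0.2659  0.0383] [432. 249.]
slide_1 0.77 [ 0.4062  0.2946 -0.0015] [215. 247.]
slide_1 0.65 [ 0.4649 -0.2143  0.0051] [408. 230.]
slide_1 0.62 [0.354  0.1311 0.0029] [276. 269.]
slide_1 0.46 [ 0.4401 -0.2763  0.011 ] [432. 240.]
slide_1 0.44 [0.6345 0.1623 0.0694] [267. 158.]
slide_1_tab 0.45 [ 0.4285 -0.2028  0.0421] [408. 243.]
t 31.25 tcp [ 0.4252 -0.2029  0.2918] shift cm [ 27.77 -25.32   1.68] turn [-0.002  0.003 -0.533]
```

View pics/w8.png

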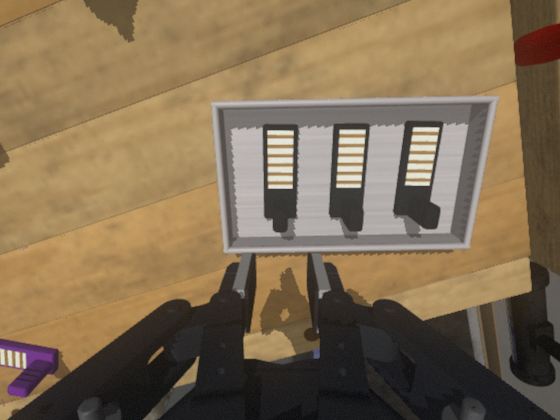

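All three lie flat in the tray, at (281,175), (349,175) and (418,170). Next is the square key.

```bash
python3 -m jog '[0,0,0,0,0,-0.133,0, 0,0,0,0,0,-0.133,0, 0,0,0,0,0,-0.133,0, 0,0,0,0,0,-0.134,0, 3.08,-2.8,0,0,0,0,0, 3.08,-2.8,0,0,0,0,0, 3.08,-2.8,0,0,0,0,0, 3.08,-2.8,0,0,0,0,0]'; python3 -m jog '[3.08,-2.8,0,0,0,0,0, 3.08,-2.8,0,0,0,0,0, 3.08,-2.8,0,0,0,0,0, 3.08,-2.8,0.6,0,0,0,0, 3.1,-2.9,1,0,0,0,0, 0,0,0,0,0,0,0, 0,0,0,0,0,0,0]'; python3 - <<'E'
from h import *
p=arm.capture('top'); find(p,['tray_in','tray'],2)
go(.6442,.1025,.2335,12)
E
```

```text
time_s: 32.05
tcp_pos: [0.5234, -0.0668, 0.2919]
ee_rot: [-179.9, 0.2, 12.0]
wrist_force: [0.1, -1.4, 0.2]
finger_gap: -0.001
finger_force: 0.0
time_s: 32.75
tcp_pos: [0.644, 0.1027, 0.2749]
ee_rot: [-180.0, 0.3, 12.1]
wrist_force: [-0.7, -0.2, 1.1]
finger_gap: -0.0
finger_force: 0.0
tray_in 0.6 [ 0.4358 -0.2704  0.0044] [429. 242.]
tray_in 0.45 [ 0.6052  0.1623 -0.0009] [267. 175.]
tray 0.77 [ 0.4378 -0.2615  0.0033] [426. 241.]
t 32.9 tcp [0.6439 0.1009 0.2767] shift cm [ 0.06 -0.15  4.32] turn [ 0.     0.002 -0.001]
```

```bash
python3 -m jog '[0,-0.1,2,0,0,0,0, 0,0,1.4,0,0,0,0, 0,0,0.5,0,0,0,0, 0,0,0.3,0,0,0,0, 0,0,0.1,0,0,0,0, 0,0,0,0,0,0,0, 0,0,0,0,0,0,0]'
```

```text
time_s: 33.6
tcp_pos: [0.6442, 0.1022, 0.2356]
ee_rot: [180.0, 0.1, 12.0]
wrist_force: [-3.0, -1.4, 5.3]
finger_gap: -0.004
finger_force: 2.4
```

```bash
python3 -m jog '[0,0,0.1,0,0,0,0, 0,0,0,0,0,0,0, 0,0,0,0,0,0,0]'; python3 -m jog '[0,0,-1.5,0,0,0,0, 0,0,-2,0,0,0,0, 0,-4,0,0,0,0,0, 0,-4.4,0,0,0,0,0, 0,-4.4,0,0,0,0,0, 0,0,0,0,0,0,0, 0,0,0,0,0,0,0]'; python3 - <<'E'
from h import *
print(tr((.607,.157),12,.024,.064)); go(*tr((.6312,.1625),12,0,.064),.2335,12)
p=arm.capture('top'); find(p,['tray_in'],1)
E
```

```text
time_s: 33.9
tcp_pos: [0.6443, 0.1023, 0.2354]
ee_rot: [180.0, 0.1, 12.0]
wrist_force: [-4.6, -2.4, 9.8]
finger_gap: 0.001
finger_force: 5.0
time_s: 34.6
tcp_pos: [0.6178, 0.2294, 0.2692]
ee_rot: [-180.0, -0.1, 12.2]
wrist_force: [0.2, -0.2, -0.3]
finger_gap: 0.002
finger_force: 0.0
[0.61716919 0.22459133]
t 34.6 tcp [0.6178 0.2294 0.2692] shift cm [-0.08  0.43  3.57] turn [-0.    -0.002  0.003]
tray_in 0.91 [ 0.4392 -0.2708  0.0065] [430. 240.]
```

```bash
python3 -m jog '[0,0.25,1.4,0,0,0,0, 0,0,0.8,0,0,0,0, 0,0,0,0,0,0,0, 0,0,0,0,0,0,0]'; python3 -c "
from h import *
go(*tr((.6312,.1625),12,0,.064),.2335,12)"
```

```text
time_s: 35.1
tcp_pos: [0.6182, 0.2248, 0.2454]
ee_rot: [180.0, 0.1, 12.0]
wrist_force: [0.1, -0.2, -0.3]
finger_gap: -0.002
finger_force: 0.0
t 35.1 tcp [0.6182 0.2248 0.2454] shift cm [-0.02 -0.04  1.19] turn [ 0.     0.002 -0.001]
```

```bash
python3 -m jog '[0,0,0.5,0,0,0,0, 0,0,0.4,0,0,0,0, 0,0,0.2,0,0,0,0, 0,0,0,0,0,0,0]'; python3 -m jog '[0,0,0.15,0,0,0,0, 0,0,0,0,0,0,0, 0,0,0,0,0,0,0]'
```

```text
time_s: 35.5
tcp_pos: [0.619, 0.2256, 0.2363]
ee_rot: [180.0, -0.1, 12.0]
wrist_force: [0.2, -0.6, 4.6]
finger_gap: 0.001
finger_force: 2.1
time_s: 35.8
tcp_pos: [0.619, 0.2256, 0.2355]
ee_rot: [180.0, -0.1, 12.0]
wrist_force: [-0.0, -1.1, 6.9]
finger_gap: 0.002
finger_force: 3.3
```

```bash
python3 -m jog '[0,0,-1.5,0,0,0,0, 0,0,-1,0,0,0,0, 0,3.2,0,0,0,0,0, 0,3.2,0,0,0,0,0, 0,0,0,0,0,0,0, 0,0,0,0,0,0,0]'; python3 -m jog '[0,0,1,0,0,0,0, 0,0,0.8,0,0,0,0, 0,0,0.5,0,0,0,0, 0,0,0.15,0,0,0,0, 0,0,0,0,0,0,0,0,0,0,0,0,0,0]'
```

```text
time_s: 36.4
tcp_pos: [0.6316, 0.1625, 0.2593]
ee_rot: [-180.0, 0.0, 11.9]
wrist_force: [-0.8, 0.1, 0.8]
finger_gap: 0.003
finger_force: 0.0
time_s: 37.0
tcp_pos: [0.6315, 0.1639, 0.2354]
ee_rot: [-180.0, 0.1, 12.1]
wrist_force: [-2.4, 0.3, 7.7]
finger_gap: 0.001
finger_force: 3.8
```

```bash
python3 -m jog '[0,0,0.05,0,0,0,0, 0,0,0,0,0,0,0]'; python3 -m jog '[0,0,-2,0,0,0,0, 0,0,-4,0,0,0,0, 0,0,-4,0,0,0,0, 0,0,0,0,0,0,0, 0,0,0,0,0,0,0]'; python3 - <<'E'
from h import *
p=arm.capture('top'); save(p,'top9'); find(p,['tray_in','jar','glue_bottle','tape_measure'],1)
E
```

```text
time_s: 37.2
tcp_pos: [0.6315, 0.1639, 0.2354]
ee_rot: [-180.0, 0.1, 12.1]
wrist_force: [-3.7, 0.1, 9.9]
finger_gap: -0.002
finger_force: 4.8
time_s: 37.7
tcp_pos: [0.6319, 0.1636, 0.3351]
ee_rot: [-180.0, -0.1, 12.1]
wrist_force: [-1.2, 0.7, 0.1]
finger_gap: 0.002
finger_force: 0.0
tray_in 0.61 [ 0.4352 -0.2697  0.0034] [429. 242.]
jar 0.86 [ 0.6846 -0.2338 -0.0007] [413. 151.]
tape_measure 0.76 [ 0.557   0.5177 -0.0028] [135. 189.]
```

View pics/top9.png

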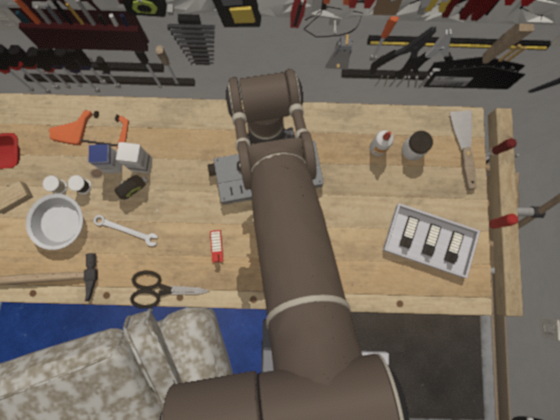

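The three slides lie in the tray at (410,232), (432,240) and (454,246). The bystanders haven't moved and the arm is clear.

```bash
python3 -c "
from h import *
print(arm.close_job())"
```

```text
the job is handed in; nothing more can be done
None
```

The job is handed in: the three slides present (1, 2 and 3; channel 0 was empty) lie flat in the tray, all five key presses were made in order, and the jar, glue bottle and tape measure stayed in place. The hand-in gave no verdict.

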